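# Extend the bench lamp's boom by one hole

## Task

The bench lamp does not quite reach over the plaster cast. On the lamp's boom (the one with the round white lamp head, not the magnifier), press the red button down, slide the tube out towards the lamp head, and let the button pop up in the very next hole. Leave the magnifier's button alone.

Things in the scene. Friction and masses are not known exactly. Their poses are not given: they have to be found in the camera images.
- lamp_button_top (a point): Centre of the top of the lamp boom's red push button, a disc 28 mm wide that presses straight down. x axis: along the tube, outwards to the lamp head (the way to slide); z up. Up, it is 140 mm above the bench, 19.5 mm above the fixed white outer tube (36 mm wide). It rides on the inner tube. A black thumb ridge (30 mm wide, 4.5 mm above the button) stands 32 mm ahead of it along x.
- lamp_arm (a joint): Slide of the lamp boom's inner tube, m: 0 in the first hole (start), 0.055 in the next, 0.11 in the last; 2 mm play. Blocked while the button is up in a hole; slides with 1 N when it is down, carried by fingers pressing the button or pushing the ridge. Let go within 8 mm of a hole, the button pops in and centres the tube; else it stays half down until slid to a hole.
- lamp_button (a joint): How far the lamp boom's button is pressed down, m: 0 standing fully up in a hole, 0.011 fully down. It frees the tube from 0.008 on. Spring: 2 N at the top, 4.5 N where it frees, 5.5 N fully down, then a hard stop.
- lens_button (a joint): The same button (m pressed down, 0 is up) on the magnifier's boom, a like stand with a round black-rimmed lens at its end. It is to be left alone.

How it is judged:
On the way:
1. the lamp boom's button is pressed down (8 mm or more) while the tube is still within 30 mm of the first hole (value of joint lamp_button above 0.0078 m and value of joint lamp_arm below 0.03 m), for 0.05 s.
At the end, for the whole second after the job is handed in: The lamp's inner tube is out by one hole (55 mm, within 6 mm) with its button popped up in that hole (less than 3 mm down), and the magnifier's button stands up (value of joint lamp_arm between 0.049 and 0.061 m and value of joint each of lamp_button, lens_button below 0.003 m); the robot touches nothing.
It fails at once if the magnifier's button is pressed (more than 5 mm down) (value of joint lens_button above 0.005 m).
It also fails if it takes over 35 s, if anything falls off the work surface, if the arm or the gripper's body presses on something with over 40 N, if the wrist force passes 120 N, or if a joint passes its speed limit or range.

## Robot

A 6-joint arm with a two-finger parallel gripper is mounted at the origin on the work surface. World frame = base frame: x ahead of the robot, y to its left, z up, the work surface at z = 0. Lengths are in m, angles in rad, forces in N, time in s.
With the tool pointing down it reaches from about 0.3 to 0.825 m from the base axis. Payload 5.4 kg.
Tool frame: the origin (TCP) lies at the very end of the fingers, on their centre line; the grasp point (between the pads) lies r.grip_depth behind it (r.grip_depth is the distance from the TCP to the grasp point, in m); x points along the fingers, z is the direction in which the jaws open and shut, and the axes are right-handed (so a half turn about x gives the same grasp; the last joint's range is limited). The gripper opens to 92 mm and grips with 3 to 60 N. Pads are 20 mm wide; open, the fingers measure 128 mm over their backs; the gripper's body (75 mm by 189 mm) begins 69 mm behind the grasp point.
Start: joints at [-1.457, 0.158, 1.597, -0, 1.386, -0.21], TCP at [0.183, -0.545, 0.215] pointing down, gripper open.
Joint ranges: [-2.91, 2.91], [-0.94, 2.29], [0.18, 2.7], [-1.29, 4.43], [0.17, 2.64], [-3, 3]. Speed limits (rad/s): [2.57, 2.57, 3.14, 3.14, 3.14, 3.14].

## Interface

Orientations are given as a rotation vector (axis times angle).
In Python, from workcell import r gives the robot as it stands. The module is installed in compiled form; this text tells all that it offers.
- The arm moves only by the tool move_arm, never from a script. Its argument "moves" is a list of rows, each a list of 5 numbers: the opening, from 0 (shut) to 1 (fully open), then the shift along the tool's x, y, z as a fraction of full scale, then the turn about the tool's x as a fraction of full scale. A call has 1 to 12 rows; each row is the pose to reach, as a shift and turn from the pose commanded when the call began, along the tool's axes at that moment; what a row does not reach only later rows make up. Full scale, the value 1, is 200 mm for a shift and 90 degrees for a turn. A row lasts 1/12 s, in which the tool goes at most 41.7 mm and 7.16 degrees, less where a joint would pass 70% of its speed; a pose out of reach is approached as far as the arm can. A call with a number of a shift or a turn outside -1 to 1 is refused whole. A call with a gripper value outside its range is refused whole. The fingers move at their own pace and stop on an object; the grip force is fixed at half the most. Time passes only in rows, so rows that repeat a pose let the fingers close. It gives the time, the measured TCP pose, the force and the opening at its end, in the units of the state.
- r.sense(): the state, without advancing time (a new reading comes with each control period).
- r.read_camera(name): name is "scene" or "top" or "wrist"; returns a dict with "image" (420x560x3 uint8, red, green, blue), "fovy" (degrees; the focal length in pixels is half the picture's height over the tangent of half this angle, whatever the lens; pixels are square), "cx", "cy" (the principal point, pixels), "R" (3x3) and "t" (3): a world point X has camera coordinates R X + t. Camera axes: x right, y down, z forward; pixel columns grow to the right and rows downward; lengths in m; the calibration is good to about 2 mm. A picture is of the moment at which its call begins. There is no depth.
- r.hand_in(): hands the job in, once; it reports no verdict.
The state is a dict: "clock": time; "joint_pos": joint angles; "qvel": joint speeds; "tau": joint torques, N m; "tcp_pos": TCP position; "ee_rot": TCP orientation; "wrist_force": force on the tool from outside, world axes, zero at the start; "wrist_torque": the same for the moment, N m; "width": opening from 0.0 (shut) to 1.0 (fully open).
Only numpy, scipy, OpenCV 4.12 (cv2) and the standard library are available. Lean on these libraries where they do the work, as an engineer would, in place of code of your own. Each camera call takes 0.05 s, during which the arm holds its last target.

## Working session

There is one attempt and no reset: what is moved stays moved. The work goes in short steps, Python scripts to look and compute and a tool call to move; the robot and the scene stay as the last step left them, time stands still between calls to the robot, and variables do not carry over. Pictures are saved under pics/ and viewed, and the job is handed in when it is done.

Besides the shell and the picture viewer there is one more tool, called in YAML: its name, and indented under it one key for each argument. move_arm: Moves the arm, as the interface text tells. Shift numbers are shares of 200 mm and turn numbers shares of 90 degrees, none past 1 either way. Its arguments: {"type":"object","properties":{"moves":{"type":"array","items":{"type":"array","items":{"type":"number","minimum":-1,"maximum":1}}}},"required":["moves"]}

```bash
mkdir -p pics
python3 - <<'E'
from workcell import r
import cv2,numpy as np,pickle
d={}
for n in ["scene","top","wrist"]:
    c=r.read_camera(n); d[n]=c
    cv2.imwrite(f"pics/{n}0.png",c["image"][:,:,::-1])
    print(n,c["fovy"],c["cx"],c["cy"],c["R"].round(3).tolist(),c["t"].round(3))
pickle.dump(d,open("c0.pkl","wb"))
s=r.sense();print(s["clock"],s["tcp_pos"],s["ee_rot"],s["width"],r.grip_depth)
E
```

```text
scene 46.9755537814592 285.3369274977721 214.96266161736827 [[-0.338, 0.941, -0.021], [0.54, 0.176, -0.823], [-0.771, -0.289, -0.568]] [ 0.179 -0.134  1.276]
top 45.141096572639185 278.323520705614 219.02245159052993 [[-0.011, -1.0, 0.03], [-0.997, 0.008, -0.081], [0.08, -0.03, -0.996]] [-0.018  0.542  1.17 ]
wrist 68.10029518792877 280.528357901327 208.2416899555712 [[0.318, -0.948, -0.002], [-0.917, -0.308, 0.254], [-0.242, -0.079, -0.967]] [-0.574 -0.028  0.391]
0.15 [ 0.18285771 -0.54464335  0.21386457] [ 0.96842189  1.34617963 -0.96668462] 1.0003918763737856 0.0187
```

View pics/scene0.png

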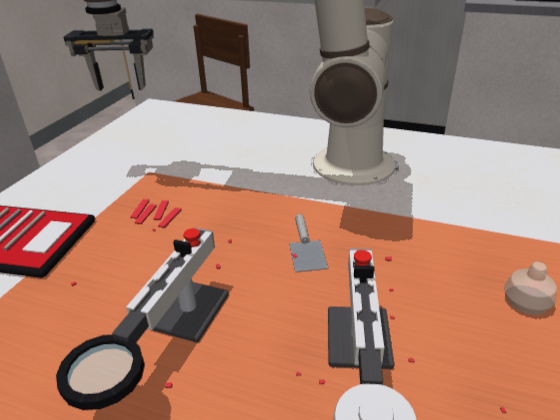

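View pics/top0.png

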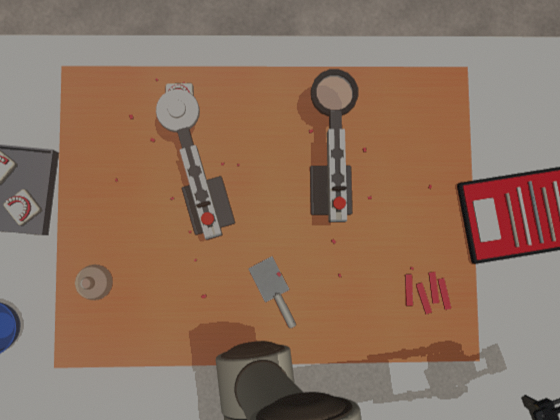

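View pics/wrist0.png

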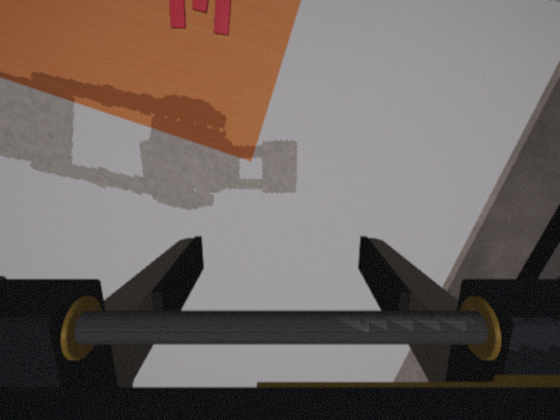

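```bash
cat > h.py <<'E'
import cv2,numpy as np
from scipy.spatial.transform import Rotation as Ro
def ray(c,u,v):
    f=c["image"].shape[0]/2/np.tan(np.radians(c["fovy"])/2)
    d=np.array([(u-c["cx"])/f,(v-c["cy"])/f,1.]);R=c["R"]
    o=-R.T@c["t"]; return o,R.T@d
def plane(c,u,v,z):
    o,d=ray(c,u,v); return o+d*(z-o[2])/d[2]
def tri(a,b):
    A=np.zeros((3,3));y=np.zeros(3);
    for o,d in (a,b):
        d=d/np.linalg.norm(d);P=np.eye(3)-np.outer(d,d);A+=P;y+=P@o
    return np.linalg.solve(A,y)
def red(c):
    h=cv2.cvtColor(c["image"],cv2.COLOR_RGB2HSV)
    m=((h[...,0]<4)|(h[...,0]>174))&(h[...,1]>170)&(h[...,2]>100)
    n,l,s,ce=cv2.connectedComponentsWithStats(m.astype(np.uint8))
    return [(ce[i].round(1).tolist(),s[i].tolist()) for i in range(1,n) if s[i,4]>50],m
E
python3 - <<'E'
from h import *;import pickle
d=pickle.load(open("c0.pkl","rb"))
for n in ("top","scene"):
    b,m=red(d[n]); print(n,b)
t=d["top"];s=d["scene"]
x0,y0=160,60
cv2.imwrite("pics/tz.png",cv2.resize(t["image"][150:250,150:250,::-1],None,fx=6,fy=6,interpolation=cv2.INTER_NEAREST))
cv2.imwrite("pics/sz.png",cv2.resize(s["image"][235:335,320:420,::-1],None,fx=6,fy=6,interpolation=cv2.INTER_NEAREST))
E
```

```text
top [([515.2, 213.4], [463, 170, 97, 90, 4658]), ([338.8, 202.7], [333, 197, 12, 12, 109]), ([207.1, 218.2], [202, 213, 12, 12, 107])]
scene [([142.1, 211.4], [131, 200, 25, 24, 265]), ([160.4, 210.0], [154, 201, 14, 19, 128]), ([7.6, 213.6], [0, 207, 18, 17, 99]), ([13.7, 220.2], [0, 208, 31, 28, 177]), ([36.6, 238.8], [0, 209, 88, 59, 1956]), ([168.9, 217.4], [158, 208, 23, 20, 141]), ([191.9, 236.3], [184, 229, 16, 18, 207]), ([361.9, 257.7], [354, 251, 17, 15, 207])]
```

```bash
sleep 0
```

```text
(no output)
```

View pics/tz.png

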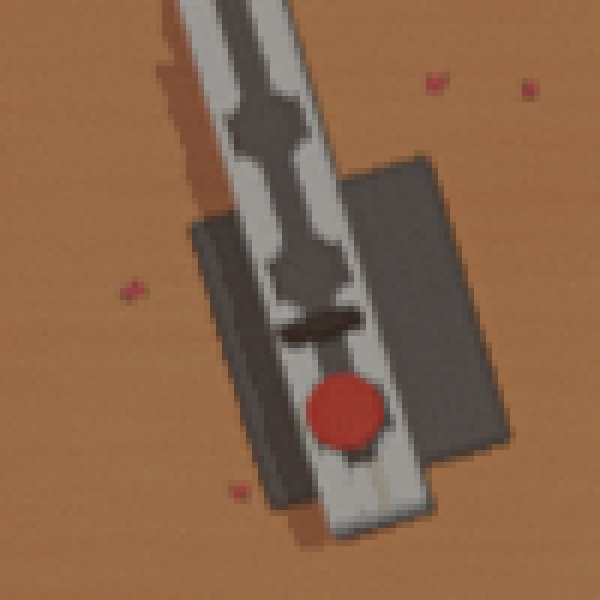

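View pics/sz.png

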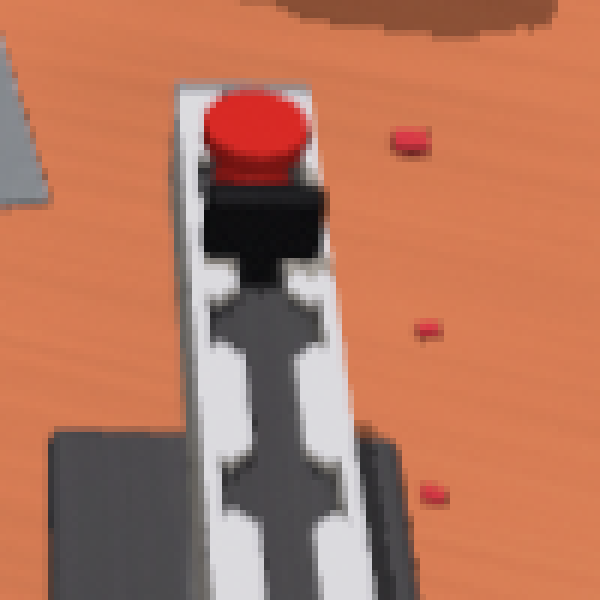

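Run:
```python
from h import *;import pickle
from workcell import r
d=pickle.load(open("c0.pkl","rb"));t=d["top"];s=d["scene"]
bt=(207.3,218.4);bs=(362.7,256.2)
print("tri",tri(ray(t,*bt),ray(s,*bs)), "top@.14",plane(t,*bt,.14),"scene@.14",plane(s,*bs,.14))
print("lens@.14",plane(t,338.9,202.7,.14))
P=lambda a,b,z=.1205:plane(t,150+a/6,150+b/6,z)
q=[P(182,0),P(325,520),P(288,0),P(430,500),P(268,127),P(310,270)]
for a,b in ((0,1),(2,3),(4,5)):
    e=q[a]-q[b];print(q[a],q[b],np.degrees(np.arctan2(e[1],e[0])),np.linalg.norm(e))
# scene direction sockets
S=lambda a,b,z=.1205:plane(s,320+a/6,235+b/6,z)
e=S(282,487)-S(265,322);print("scene",np.degrees(np.arctan2(e[1],e[0])),np.linalg.norm(e))
st=r.sense();R=Ro.from_rotvec(st["ee_rot"]).as_matrix();print(R.round(3),st["wrist_force"])
```

```text
tri [0.53448732 0.131414   0.13805596] top@.14 [0.53442193 0.13076972 0.14      ] scene@.14 [0.53670209 0.13220756 0.14      ]
lens@.14 [ 0.56583103 -0.14958265  0.14      ]
[0.68583939 0.19147589 0.1205    ] [0.49671575 0.13959421 0.1205    ] 15.34038677975362 0.19611083812046004
[0.68568427 0.1532055  0.1205    ] [0.50354705 0.10209204 0.1205    ] 15.675796516090442 0.18917334650741668
[0.63911433 0.16030461 0.1205    ] [0.58692098 0.14509118 0.1205    ] 16.250459937496004 0.05436537796769212
scene 16.16945459661348 0.0548801703249681
[[-0.     0.948  0.318]
 [ 0.001  0.318 -0.948]
 [-1.     0.    -0.001]] [ 1.08933874 -0.12214931 -0.21220802]
```

move_arm:
  moves:
    - [0,0,0.915,-0.88,0.03]
    - [0,0,0.915,-0.88,0.03]
    - [0,0,0.915,-0.88,0.03]
    - [0,0,0.915,-0.88,0.03]
    - [0,0,0.915,-0.88,0.03]
    - [0,0,0.915,-0.88,0.03]
    - [0,0,0.915,-0.88,0.03]
    - [0,0,0.915,-0.88,0.03]
    - [0,0,0.915,-0.88,0.03]

```text
clock: 0.9
tcp_pos: [0.3003, -0.3204, 0.2146]
ee_rot: [1.002, 1.327, -1.003]
wrist_force: [-0.3, -0.9, 0.1]
width: 0.371
```

```bash
cat > rel.py <<'E'
from h import *
from workcell import r
import sys
s=r.sense();R=Ro.from_rotvec(s["ee_rot"]).as_matrix()
u=np.array([.963,.2706,0]);b=np.array([.535,.131,.14])
g=b+u*float(sys.argv[1])+np.array([0,0,float(sys.argv[2])])
print("clk",s["clock"],"tcp",s["tcp_pos"].round(4),"F",s["wrist_force"].round(2),"w",round(s["width"],3))
print("yaw y",np.degrees(np.arctan2(R[1,1],R[0,1])),"delta/200mm",(R.T@(g-s["tcp_pos"])/.2).round(4), "u in tool",(R.T@u).round(3))
e=s["tcp_pos"]-b;print("rel button along",e@u,"across",e[1]*u[0]-e[0]*u[1],"up",e[2])
E
python3 rel.py 0.005 0.03
```

```text
clk 0.9 tcp [ 0.3003 -0.3204  0.2146] F [-0.32 -0.9   0.15] w 0.371
yaw y 15.893209855800896 delta/200mm [ 0.2212  1.7718 -1.8496] u in tool [-0.     1.     0.003]
rel button along -0.34816875607008174 across -0.3712329794003017 up 0.07464101662113021
```

move_arm:
  moves:
    - [0,0,0.886,-0.925,0]
    - [0,0,0.886,-0.925,0]
    - [0,0,0.886,-0.925,0]
    - [0,0,0.886,-0.925,0]
    - [0,0,0.886,-0.925,0]
    - [0,0,0.886,-0.925,0]
    - [0,0,0.886,-0.925,0]
    - [0,0,0.886,-0.925,0]
    - [0,0,0.886,-0.925,0]

```text
clock: 1.65
tcp_pos: [0.4203, -0.0952, 0.2145]
ee_rot: [1.003, 1.327, -1.004]
wrist_force: [-0.9, -0.3, 0.0]
width: 0.005
```

move_arm:
  moves:
    - [0,0,0.886,-0.925,0]
    - [0,0,0.886,-0.925,0]
    - [0,0,0.886,-0.925,0]
    - [0,0,0.886,-0.925,0]
    - [0,0,0.886,-0.925,0]
    - [0,0,0.886,-0.925,0]
    - [0,0,0.886,-0.925,0]
    - [0,0,0.886,-0.925,0]
    - [0,0,0.886,-0.925,0]

```text
clock: 2.4
tcp_pos: [0.5405, 0.1302, 0.2142]
ee_rot: [1.004, 1.327, -1.006]
wrist_force: [0.7, -0.2, 0.4]
width: 0.007
```

```bash
python3 rel.py 0.005 0.03
```

```text
clk 2.4 tcp [0.5405 0.1302 0.2142] F [ 0.7  -0.25  0.37] w 0.007
yaw y 15.719830318912672 delta/200mm [ 0.2211 -0.0003 -0.0112] u in tool [-0.001  1.     0.   ]
rel button along 0.00511658361243101 across -0.0022173053178238225 up 0.07421899884674882
```

Down to 12 mm above the button, then a look with the wrist and scene cameras.

move_arm:
  moves:
    - [0,0.15,0,-0.011,0]
    - [0,0.31,0,-0.011,0]
    - [0,0.31,0,-0.011,0]
    - [0,0.31,0,-0.011,0]

```text
clock: 2.73
tcp_pos: [0.5381, 0.1325, 0.1514]
ee_rot: [1.003, 1.33, -1.008]
wrist_force: [-0.1, 0.9, 0.4]
width: 0.001
```

```bash
python3 rel.py 0.005 0
python3 - <<'E'
from h import *
from workcell import r
a=r.read_camera("scene")["image"][190:350,290:450,::-1];b=r.read_camera("wrist")["image"][:,:,::-1]
cv2.imwrite("pics/s1.png",np.hstack([cv2.resize(a,(400,400)),cv2.resize(b,(400,300))[:300].copy() if 0 else cv2.copyMakeBorder(cv2.resize(b,(400,300)),0,100,0,0,0)]))
E
```

```text
clk 2.7333 tcp [0.5381 0.1325 0.1514] F [-0.14  0.86  0.38] w 0.001
yaw y 15.680880569342182 delta/200mm [0.057  0.0082 0.0032] u in tool [-0.004  1.    -0.   ]
rel button along 0.003407905713769957 across 0.0006369744334897382 up 0.011398375374327918
```

View pics/s1.png

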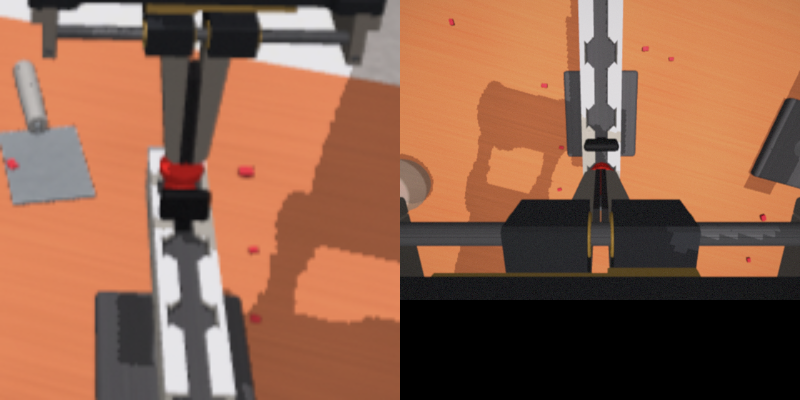

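The picture shows the closed fingertips right over the red button (left half, 183,168), with the ridge just ahead. In the wrist view they sit centred on the tube (600,168). Pressing now.

move_arm:
  moves:
    - [0,0.04,0.005,0,0]
    - [0,0.07,0.005,0,0]
    - [0,0.09,0.005,0,0]
    - [0,0.105,0.005,0,0]
    - [0,0.112,0.005,0,0]
    - [0,0.112,0.005,0,0]

```text
clock: 3.33
tcp_pos: [0.5414, 0.1346, 0.1308]
ee_rot: [1.003, 1.325, -1.002]
wrist_force: [1.9, -3.9, 4.5]
width: 0.004
```

```bash
python3 rel.py 0.005 -0.011
```

```text
clk 3.3333 tcp [0.5414 0.1346 0.1308] F [ 1.9  -3.88  4.49] w 0.004
yaw y 15.86303628071956 delta/200mm [ 0.009  -0.0109  0.0088] u in tool [0.001 1.    0.003]
rel button along 0.007180291210119163 across 0.0017672154534335684 up -0.009199774310707565
```

move_arm:
  moves:
    - [0,0.012,0,0.006,0]
    - [0,0.018,0,0.006,0]
    - [0,0.018,0,0.006,0]

```text
clock: 3.58
tcp_pos: [0.543, 0.135, 0.1297]
ee_rot: [1.006, 1.325, -0.999]
wrist_force: [-0.2, 0.8, 13.6]
width: 0.003
```

```bash
python3 rel.py 0.005 -0.011
```

```text
clk 3.5833 tcp [0.543  0.135  0.1297] F [-0.16  0.76 13.64] w 0.003
yaw y 15.853233786721667 delta/200mm [ 0.0034 -0.0189  0.0082] u in tool [0.005 1.    0.003]
rel button along 0.008781950896871577 across 0.0016475558683817014 up -0.010298486567195286
```

move_arm:
  moves:
    - [0,0,0.03,0,0]
    - [0,0,0.07,0,0]
    - [0,0,0.11,0,0]
    - [0,0,0.15,0,0]
    - [0,0,0.19,0,0]
    - [0,0,0.23,0,0]
    - [0,0,0.26,0,0]
    - [0,0,0.265,0,0]
    - [0,0,0.265,0,0]

```text
clock: 4.33
tcp_pos: [0.5943, 0.1497, 0.1298]
ee_rot: [1.006, 1.324, -0.998]
wrist_force: [0.2, 1.0, 12.8]
width: 0.006
```

```bash
python3 rel.py 0.06 -0.011
python3 - <<'E'
from h import *
from workcell import r
a=r.read_camera("scene")["image"][190:350,290:450,::-1];t=r.read_camera("top")["image"][150:250,150:250,::-1]
cv2.imwrite("pics/s2.png",np.hstack([cv2.resize(a,(400,400)),cv2.resize(t,(400,400))]))
E
```

```text
clk 4.3333 tcp [0.5943 0.1497 0.1298] F [ 0.16  0.99 12.78] w 0.006
yaw y 15.869033311429925 delta/200mm [ 0.0037 -0.0108  0.0099] u in tool [0.006 1.    0.003]
rel button along 0.062177656313657605 across 0.0019810144571402732 up -0.01023982825675912
```

View pics/s2.png

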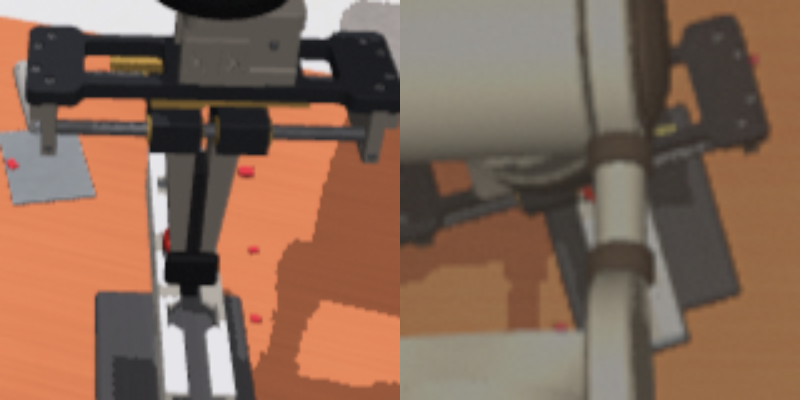

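Run:
```python
from h import *
from workcell import r
import pickle
c0=pickle.load(open("c0.pkl","rb"))["scene"]; c=r.read_camera("scene")
u=np.array([.963,.2706,0]);b=np.array([.535,.131,.14])
out=[]
for k,(y,x) in ((c0,(245,340)),(c,(270,340))):
    im=k["image"]; m=(im.max(2)<45).astype(np.uint8); 
    cv2.imwrite("pics/m%d.png"%len(out),im[y:y+50,x:x+50,::-1].repeat(8,0).repeat(8,1))
    out.append(1)
cv2.imwrite("pics/m.png",np.hstack([cv2.imread("pics/m0.png"),cv2.imread("pics/m1.png")]))
```

```text
(no output)
```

View pics/m.png

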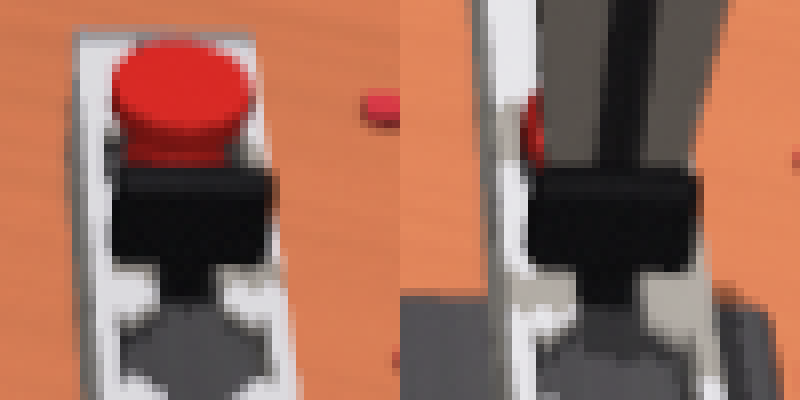

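Run:
```python
from h import *
import pickle
c=pickle.load(open("c0.pkl","rb"))["scene"]
u=np.array([.963,.2706,0])
for p,q,z in (((190,263),(211,270),.13),((193,186),(214,188),.1445),((193,170),(214,170),.1445)):
    A=plane(c,340+p[0]/8,245+p[1]/8,z);B=plane(c,340+q[0]/8,270+q[1]/8,z);print((B-A)@u, A)
```

```text
0.05357103827168335 [0.57369751 0.14253785 0.13      ]
0.05326906131091875 [0.56894122 0.14102721 0.1445    ]
0.05330419634948018 [0.56450308 0.14007391 0.1445    ]
```

Tube travel is about 53.5 mm, within the catch range, so I'm lifting straight up.

move_arm:
  moves:
    - [0,-0.03,0,0,0]
    - [0,-0.06,0,0,0]
    - [0,-0.12,0,0,0]
    - [0,-0.3,0,0,0]
    - [0,-0.5,0,0,0]
    - [0,-0.7,0,0,0]
    - [0,-0.7,0,-0.4,0]
    - [0,-0.7,0,-0.8,0]
    - [0,-0.7,0,-1,0]
    - [0,-0.7,0,-1,0]
    - [0,-0.7,0,-1,0]
    - [0,-0.7,0,-1,0]

```text
clock: 5.48
tcp_pos: [0.5338, 0.3463, 0.2661]
ee_rot: [0.998, 1.334, -0.999]
wrist_force: [0.2, -0.3, -0.1]
width: 0.005
```

Run:
```python
from h import *
from workcell import r
c=r.read_camera("scene");t=r.read_camera("top")
print(red(c)[0][-3:],red(t)[0])
cv2.imwrite("pics/e.png",np.hstack([cv2.resize(c["image"][220:340,320:440,::-1],(400,400)),cv2.resize(t["image"][130:250,140:260,::-1],(400,400))]))
```

```text
[([168.9, 217.5], [158, 208, 23, 20, 140]), ([191.8, 236.2], [184, 229, 16, 18, 205]), ([364.2, 280.7], [356, 273, 18, 17, 252])] [([515.2, 213.4], [463, 170, 97, 90, 4680]), ([200.3, 195.0], [195, 190, 12, 11, 103]), ([338.9, 202.7], [333, 197, 12, 12, 107])]
```

View pics/e.png

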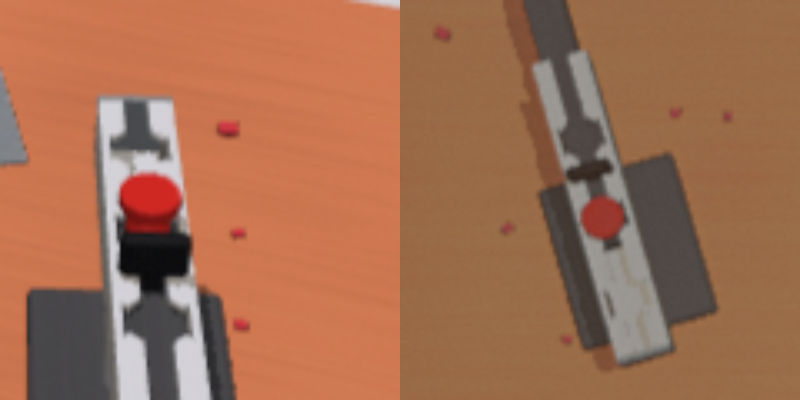

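Run:
```python
from h import *
from workcell import r
c=r.read_camera("scene");t=r.read_camera("top")
u=np.array([.963,.2706,0])
print("travel top",(plane(t,200.3,195,.14)-plane(t,207.1,218.2,.14))@u)
bs=(320+150*.3,220+196*.3)
print("scene travel",(plane(c,*bs,.14)-plane(c,362.7,256.2,.14))@u,"tri",tri(ray(t,200.3,195),ray(c,*bs)))
```

```text
travel top 0.05162803547560639
scene travel 0.051514348130176434 tri [0.58457412 0.14595686 0.1384725 ]
```

Height says the button is fully up, but travel reads 51.5 mm rather than 55, so I'm checking whether the tube is centred and whether the stand moved.

Run:
```python
from h import *
from workcell import r
import pickle
d=pickle.load(open("c0.pkl","rb"))
s=r.read_camera("scene");t=r.read_camera("top")
def ph(a,b,x,y,w,h):
    g=lambda k:cv2.cvtColor(k["image"],cv2.COLOR_RGB2GRAY)[y:y+h,x:x+w].astype(np.float32)
    return cv2.phaseCorrelate(g(a),g(b),cv2.createHanningWindow((w,h),cv2.CV_32F))
print("base scene",ph(d["scene"],s,315,320,36,48),ph(d["scene"],s,340,310,60,60))
print("top tube end",ph(d["top"],t,196,224,34,22),"base right",ph(d["top"],t,212,170,30,50))
def tm(a,b,x,y,w,h,m=40):
    T=a["image"][y:y+h,x:x+w];S=b["image"][y-m:y+h+m,x-m:x+w+m]
    q=cv2.matchTemplate(S,T,cv2.TM_CCOEFF_NORMED);_,v,_,l=cv2.minMaxLoc(q);return v,l[0]-m,l[1]-m
print("lamp head top",tm(d["top"],t,155,88,46,44)); print("ridge+button top",tm(d["top"],t,196,198,24,28))
cv2.imwrite("pics/f.png",np.hstack([cv2.resize(d["top"]["image"][165:250,170:240,::-1],(395,480),interpolation=0),cv2.resize(t["image"][165:250,170:240,::-1],(395,480),interpolation=0)]))
```

```text
base scene ((0.1306419358948503, 0.0892120739251645), 0.9833080321550369) ((-0.009783338351759596, 0.005401618712607359), 0.9859440970420837)
top tube end ((-0.12055182256202102, 0.16817551505015693), 0.900743595427937) base right ((0.10741794380595593, 0.10158195892227084), 0.8188161691029866)
lamp head top (0.9217474460601807, -6, -22)
ridge+button top (0.9239327311515808, -7, -23)
```

View pics/f.png

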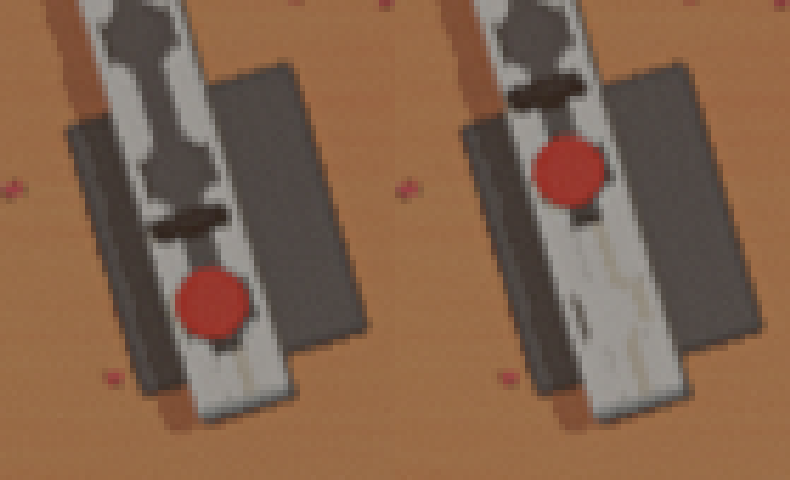

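Run:
```python
from h import *
from workcell import r
import pickle
d=pickle.load(open("c0.pkl","rb"))
s=r.read_camera("scene")
cv2.imwrite("pics/g.png",np.hstack([cv2.resize(k["image"][245:320,335:401,::-1],(396,450),interpolation=0) for k in (d["scene"],s)]))
```

```text
(no output)
```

View pics/g.png

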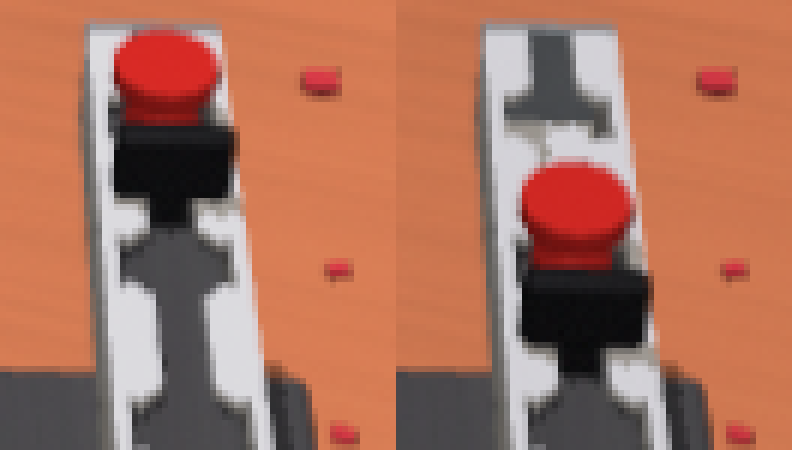

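Run:
```python
from h import *
from workcell import r
import pickle
d=pickle.load(open("c0.pkl","rb"));s=r.read_camera("scene");t=r.read_camera("top")
u=np.array([.963,.2706,0])
def edge(k,x0,x1,y0,y1):  # black ridge bbox centroid
    im=k["image"][y0:y1,x0:x1].max(2); m=(im<38).astype(np.uint8)
    n,l,st,ce=cv2.connectedComponentsWithStats(m);i=1+np.argmax(st[1:,4]);return ce[i]+[x0,y0],st[i]
for n,k,box in (("s",d["scene"],(345,385,255,290)),("s",s,(345,390,280,315))):
    print(n,*edge(k,*box))
a=edge(d["scene"],345,385,255,290)[0];b=edge(s,345,390,280,315)[0]
print("ridge scene travel",(plane(s,*b,.137)-plane(s,*a,.137))@u)
# sub-pixel red weights
for n,A,B,ba,bb in (("top",d["top"],t,(198,209,217,228),(191,186,210,205)),("scene",d["scene"],s,(350,246,375,270),(350,268,376,294))):
    p=[]
    for k,(x0,y0,x1,y1) in ((A,ba),(B,bb)):
        im=k["image"][y0:y1,x0:x1].astype(float);w=np.clip(im[...,0]-2.2*im[...,1],0,None)
        yy,xx=np.mgrid[y0:y1,x0:x1];p.append(((w*xx).sum()/w.sum(),(w*yy).sum()/w.sum()))
    print(n,p,(plane(A,*p[1],.138)-plane(A,*p[0],.138))@u)
# lamp head
for k,bx in ((d["top"],(150,80,205,135)),(t,(145,58,200,113))):
    g=cv2.cvtColor(k["image"],cv2.COLOR_RGB2GRAY)[bx[1]:bx[3],bx[0]:bx[2]]
    print(cv2.HoughCircles(cv2.resize(g,None,fx=4,fy=4),cv2.HOUGH_GRADIENT,1,200,param1=80,param2=20,minRadius=60,maxRadius=110))
```

```text
s [363.06147541 272.72540984] [  9  11  19  17 244]
s [365.58510638 297.06382979] [ 11  10  21  18 282]
ridge scene travel 0.051122477088653126
top [(np.float64(206.97387470745116), np.float64(218.19022478637135)), (np.float64(200.18662166648227), np.float64(194.81293570875295))] 0.05208316130131762
scene [(np.float64(361.9684274328517), np.float64(256.92741023530147)), (np.float64(364.3130952750287), np.float64(279.962290199485))] 0.05246985710166614
[[[107.5 120.5  83.1]]]
[[[100.5 119.5  81.2]]]
```

```bash
python3 -c "
from workcell import r
s=r.sense();print(s['clock'],s['wrist_force'],s['qvel'].round(3));print(r.hand_in())"
```

```text
5.9333 [-0.73599243 -0.04736146  0.76536605] [0.006 0.001 0.    0.001 0.001 0.   ]
the job is handed in; nothing more can be done
None
```

I pressed the lamp boom's red button to its stop with the closed fingertips (about 13 N). Then I slid the tube about 53 mm outwards, lifted off, and moved clear. The job is handed in, at about 6 s on the clock.

**Button:** It measures 138.5 mm above the bench, against 138.1 mm at the start by the same method, so it is up in the next hole.

**Stand and magnifier:** The lamp stand did not move. The magnifier's button sits at the same pixels as before, and I never touched it.

**Travel disagrees slightly:** The final images gave 51–52.5 mm rather than the nominal 55 mm. That is inside the 49–61 mm window, and I put it down to the tube's 2 mm play plus about 1 mm of measuring error. I handed in without nudging it further.

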